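# Find the loose bearing-cap bolt and hold its cap open

## Robot

A 7-joint arm with a two-finger parallel gripper is mounted at the origin on the work surface. World frame = base frame: x ahead of the robot, y to its left, z up, the work surface at z = 0. Lengths are in m, angles in rad, forces in N, time in s.
With the tool pointing down it reaches from about 0.35 to 0.9 m from the base axis. Payload 7.2 kg.
Tool frame: the origin (TCP) lies on the centre line of the jaws, within the pads' length; the fingertips stand 19 mm ahead of it and the grasp point (between the pads) is the TCP (manip.tip_reach is the distance from the TCP to the fingertips, in m); z points along the fingers, x is the direction in which the jaws open and shut, and the axes are right-handed (so a half turn about z gives the same grasp; the last joint's range is limited). The gripper opens to 88 mm and grips with 3 to 60 N. Pads are 20 mm wide; open, the fingers measure 115 mm over their backs; the gripper's body (75 mm by 178 mm) begins 61 mm behind the grasp point.
Start: joints at [-1.253, 0.411, -0.013, 1.596, 0.006, 1.134, -0.082], TCP at [0.235, 0.579, 0.242] pointing down, gripper open.
Joint ranges: [-2.95, 2.95], [-0.29, 1.99], [-1.47, 1.44], [0.14, 2.54], [-1.03, 4.17], [0.13, 1.85], [-2.86, 2.86]. Speed limits (rad/s): [2.39, 2.39, 3.01, 3.01, 3.14, 3.14, 3.14].

## Interface

Orientations are given as a rotation vector (axis times angle).
In Python, from plant import readout, eyes, workorder, manip gives the robot as it stands.
- The arm moves only by the shell command python3 -m inch 'ROWS' [FORCE]. ROWS is JSON, a list of rows, each a list of 7 numbers: the shift along the world's x, y, z in cm, then the turn, a rotation vector about the world's x, y, z in degrees, then the opening in per cent of the stroke, from 0 (shut) to 100 (fully open). In form: [[tx, ty, tz, rx, ry, rz, grip], ...]. A call has 1 to 20 rows; each row is the pose to reach, as a shift and turn from the pose commanded when the call began; what a row does not reach only later rows make up. A row lasts 1/12 s, in which the tool goes at most 41.7 mm and 7.16 degrees, less where a joint would pass 70% of its speed; a pose out of reach is approached as far as the arm can. A call with a gripper value outside its range is refused whole. The fingers move at their own pace and stop on an object; FORCE is the grip in N (left out, the last holds). Time passes only in rows, so rows that repeat a pose let the fingers close. It gives the time, the measured TCP pose, the force and the opening at its end, in the units of the state.
- readout.get_obs(): the state, without advancing time (a new reading comes with each control period).
- eyes.read_camera(name): name is "scene" or "side" or "wrist"; returns a dict with "frame" (480x640x3 uint8, red, green, blue), "depth" (480x640 float32, m along the optical axis (not along the pixel's ray), 0 where there is no reading), "fx", "fy", "cx", "cy" (pixels), "eye" and "attitude" of the camera in the world. Camera axes: x right, y up, looking along -z (the intrinsics and any distortion apply to the point x, -y, -z); pixel columns grow to the right and rows downward; lengths in m; the calibration is good to about 2 mm. A picture is of the moment at which its call begins.
- workorder.job_done(): hands the job in, once; it reports no verdict.
The state is a dict: "time_s": time; "joint_pos": joint angles; "dq": joint speeds; "tau": joint torques, N m; "tcp_pos": TCP position; "tool_rot": TCP orientation; "ft_force": force on the tool from outside, world axes, zero at the start; "ft_torque": the same for the moment, N m; "grip_width": finger opening in m.
Only numpy, scipy, OpenCV 4.12 (cv2) and the standard library are available. Lean on these libraries where they do the work, as an engineer would, in place of code of your own. Each camera call takes 0.05 s, during which the arm holds its last target. There are 200 camera calls.

## Task

Wind the handwheel clockwise until the ram touches the end of the shaft, and leave it there. Then tap the three bearing-cap bolts from above until you find the loose one, which goes down under the tap, and lift that bolt's hinged cap by its round tab to well open, about 45 degrees, so that a new shell can be slipped in. Finish while still gripping the tab and holding the cap up; do not open the other two caps and leave the other things on the bench alone.

Things in the scene. Friction and masses are not known exactly. Their poses are not given: they have to be found in the camera images.
- fixture: Bench fixture: dark steel base plate 200 x 420 x 15 mm, fixed to the bench, with three alike aluminium split bearing blocks in a row along its y, carrying one bright shaft (28 mm diameter, along the fixture's y), and a grey feed box with a handwheel at its +y end. Origin under the plate, x from the bolts towards the hinges, y along the shaft towards the handwheel, z up. The block centres lie at y = -170, -80 and 10 mm. Nothing on it rises above 130 mm while the caps are shut.
- handwheel (a joint): Turn of the steel handwheel (112 mm across the rim, upright axis, on top of the grey feed box), rad. Grows clockwise seen from above; 5.0 = the ram has met the shaft's end and the wheel is stopped hard. Starts somewhere between 0 and 1.6. It turns easily (about 0.06 N m) and stays where it is left.
- ram (a joint): Travel of the ram, m: the bright plunger with a 34 mm face at the feed box, driven by the handwheel at 5 mm per rad towards the shaft's end; 0.025 = touching the shaft's end.
- wheel_axis (a point): Point on the handwheel's axis, 94 mm above the bench, at the level of the top of the rim.
- crank_knob (a point): Centre of the top of the handwheel's crank knob: a black upright cylinder 16 mm in diameter and 36 mm tall that stands 42 mm from the wheel's axis (its top 130 mm above the bench); it goes round with the wheel and does not spin by itself.
- shaft_end (a point): Centre of the shaft's end that the ram has to meet.
- head_a (a point): Centre of the top of the bolt head on one bearing cap (the one farthest from the handwheel): dark steel, 21 mm across on a 25 mm collar, its top 88 mm above the bench, standing 21 mm proud of the cap's ear (9 mm of it free shank). The round tab stands 36 mm from it towards the fixture's -x.
- bolt_a (a joint): How far that bolt (the one farthest from the handwheel) has gone down into its cap, m; 0 at the start. A tight bolt gives less than 1 mm under a tap of 5 to 25 N; the loose one needs a push of about 3 N, goes down 6 mm and stays down.
- tab_a (a point): Centre of the round lifting tab on the front edge of that cap (the one farthest from the handwheel): an upright aluminium disc 32 mm in diameter and 10 mm thick (flat faces to the fixture's +y and -y), its centre 86 mm above the bench and 19 mm above the cap's ear (the ear is 46 mm wide across, 12 mm thick, its top at 67 mm); free space on all sides to pinch it from above.
- cap_a (a joint): Opening of that cap (the one farthest from the handwheel), rad: 0 shut, 1.25 the limit; the front edge with the tab goes up and towards the hinge. The hinge axis runs along the fixture's y, 58 mm above the bench; shut, the tab's centre lies 122 mm from it in the fixture's -x and 28 mm above it. The cap weighs 0.25 to 0.5 kg and falls shut if let go.
- head_b (a point): Centre of the top of the bolt head on one bearing cap (the middle one): dark steel, 21 mm across on a 25 mm collar, its top 88 mm above the bench, standing 21 mm proud of the cap's ear (9 mm of it free shank). The round tab stands 36 mm from it towards the fixture's -x.
- bolt_b (a joint): How far that bolt (the middle one) has gone down into its cap, m; 0 at the start. A tight bolt gives less than 1 mm under a tap of 5 to 25 N; the loose one needs a push of about 3 N, goes down 6 mm and stays down.
- tab_b (a point): Centre of the round lifting tab on the front edge of that cap (the middle one): an upright aluminium disc 32 mm in diameter and 10 mm thick (flat faces to the fixture's +y and -y), its centre 86 mm above the bench and 19 mm above the cap's ear (the ear is 46 mm wide across, 12 mm thick, its top at 67 mm); free space on all sides to pinch it from above.
- cap_b (a joint): Opening of that cap (the middle one), rad: 0 shut, 1.25 the limit; the front edge with the tab goes up and towards the hinge. The hinge axis runs along the fixture's y, 58 mm above the bench; shut, the tab's centre lies 122 mm from it in the fixture's -x and 28 mm above it. The cap weighs 0.25 to 0.5 kg and falls shut if let go.
- head_c (a point): Centre of the top of the bolt head on one bearing cap (the one nearest the handwheel): dark steel, 21 mm across on a 25 mm collar, its top 88 mm above the bench, standing 21 mm proud of the cap's ear (9 mm of it free shank). The round tab stands 36 mm from it towards the fixture's -x.
- bolt_c (a joint): How far that bolt (the one nearest the handwheel) has gone down into its cap, m; 0 at the start. A tight bolt gives less than 1 mm under a tap of 5 to 25 N; the loose one needs a push of about 3 N, goes down 6 mm and stays down.
- tab_c (a point): Centre of the round lifting tab on the front edge of that cap (the one nearest the handwheel): an upright aluminium disc 32 mm in diameter and 10 mm thick (flat faces to the fixture's +y and -y), its centre 86 mm above the bench and 19 mm above the cap's ear (the ear is 46 mm wide across, 12 mm thick, its top at 67 mm); free space on all sides to pinch it from above.
- cap_c (a joint): Opening of that cap (the one nearest the handwheel), rad: 0 shut, 1.25 the limit; the front edge with the tab goes up and towards the hinge. The hinge axis runs along the fixture's y, 58 mm above the bench; shut, the tab's centre lies 122 mm from it in the fixture's -x and 28 mm above it. The cap weighs 0.25 to 0.5 kg and falls shut if let go.
- spanner: Open spanner, 200 mm long; bystander, lying flat.
- caliper: Brake caliper, about 120 x 85 x 66 mm; bystander, origin under its middle.
- cup: Steel cup, 70 mm across, 75 mm high; bystander, origin under its middle.

How it is judged:
By the outcome, as a careful person would: the job done as asked, in the order asked, and still so for the second after the job is handed in, while the arm keeps its last pose, push and grip.
It also fails if it takes over 66 s, if anything falls off the work surface, if the arm or the gripper's body presses on something with over 40 N, if the wrist force passes 120 N, or if a joint passes its speed limit or range.

## Working session

There is one attempt and no reset: what is moved stays moved. The work goes in short steps, Python scripts to look and compute and a shell command to move; the robot and the scene stay as the last step left them, time stands still between calls to the robot, and variables do not carry over. Pictures are saved under pics/ and viewed, about 8 in all and at most 12, crops included, and the job is handed in when it is done.

```bash
ls; mkdir -p pics
cat > h.py <<'E'
import numpy as np, cv2
from scipy.spatial.transform import Rotation as R
from plant import readout, eyes, workorder, manip
def rot(a):
    a=np.array(a,float)
    return a if a.shape==(3,3) else (R.from_quat(a).as_matrix() if a.size==4 else R.from_rotvec(a).as_matrix())
def cloud(c):
    v,u=np.mgrid[0:480,0:640]; d=c['depth']
    p=np.dstack([(u-c['cx'])/c['fx']*d,-(v-c['cy'])/c['fy']*d,-d])
    return p@rot(c['attitude']).T+np.array(c['eye'])
def plane(c,u,v,z):
    r=rot(c['attitude'])@np.array([(u-c['cx'])/c['fx'],-(v-c['cy'])/c['fy'],-1]); e=np.array(c['eye'])
    return e+r*(z-e[2])/r[2]
E
python3 - <<'E'
from h import *
o=readout.get_obs(); print(o)
for n in ['scene','side']:
    c=eyes.read_camera(n); cv2.imwrite(f'pics/{n}0.png',c['frame'][:,:,::-1]); np.savez(f'{n}0.npz',**c)
    print({k:v for k,v in c.items() if k not in('frame','depth')}, (c['depth']>0).mean())
print(manip.tip_reach)
E
```

```text
pics
{'time_s': 0.0, 'joint_pos': array([-1.25322012,  0.41189516, -0.01272856,  1.59699431,  0.00562572,
        1.13428716, -0.0822153 ]), 'dq': array([-0.00165959,  0.00021383,  0.00100871,  0.0008917 ,  0.00095333,
       -0.00153279,  0.00014465]), 'tau': array([ 4.55295021e-04, -5.87965822e+01,  6.42169062e-01, -2.91065651e+01,
       -5.36416133e-02,  1.84158428e-02,  1.46940301e-04]), 'tcp_pos': array([0.23503902, 0.57863772, 0.24083228]), 'tool_rot': array([ 2.60524889e+00,  1.75391252e+00, -1.89956983e-03]), 'ft_force': array([ 0.54416276,  0.53370501, -0.19185797]), 'ft_torque': array([-0.02309469,  0.06947478,  0.01215565]), 'grip_width': 0.08755712646329733}
{'fx': 495.00239244715897, 'fy': 495.00239244715897, 'cx': 320.48503067929965, 'cy': 237.73363351179964, 'eye': array([0.97043545, 0.36857169, 1.04660062]), 'attitude': array([0.29940903, 0.6098662 , 2.19181465])} 0.9961360677083333
{'fx': 545.5684948287997, 'fy': 545.5684948287997, 'cx': 320.1127997573475, 'cy': 239.65196058500723, 'eye': array([ 0.02247756, -1.13932555,  0.82724438]), 'attitude': array([ 1.04356305, -0.23213992, -0.34644088])} 0.9958854166666666
0.019
```

View pics/scene0.png

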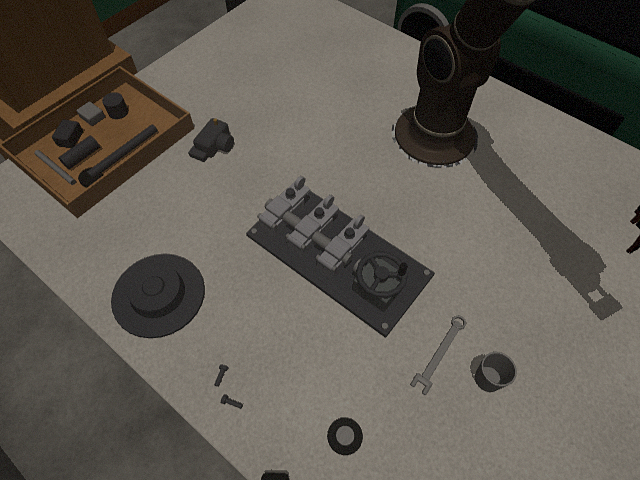

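View pics/side0.png

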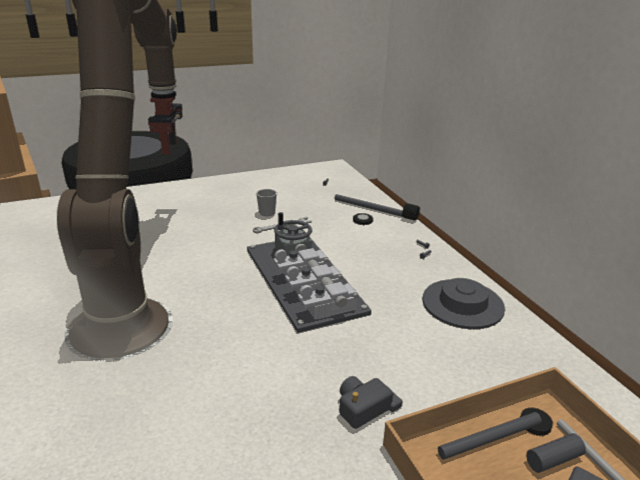

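Run:
```python
from h import *
c=dict(np.load('scene0.npz')); P=cloud(c)
m=(P[:,:,2]>.008)&(P[:,:,2]<.16)
u0,v0,u1,v1=235,165,445,345
im=c['frame'][v0:v1,u0:u1,::-1]; 
cv2.imwrite('pics/crop.png',cv2.convertScaleAbs(cv2.resize(im,None,fx=3.7,fy=3.3,interpolation=2),alpha=1.7))
for n,u,v,z in [('corner-',248,233,.015),('corner+far',387,333,.015),('corner+near',433,273,.015),('headA',291,190,.088),('headB',319,210,.088),('headC',350,230,.088),('wheel',381,272,.094)]:
    print(n,plane(c,u,v,z).round(4),P[v,u].round(3))
# rim top points
mm=np.zeros_like(m); mm[v0:v1,u0:u1]=1
t=mm&(P[:,:,2]>.101); 
n,l,s,ce=cv2.connectedComponentsWithStats(t.astype(np.uint8))
for i in range(1,n):
    if s[i,4]>3: print(ce[i],s[i,4],P[l==i].mean(0).round(4),P[l==i].max(0).round(3))
```

```text
corner- [ 0.5826 -0.1684  0.015 ] [ 0.584 -0.166  0.019]
corner+far [0.5756 0.2436 0.015 ] [0.576 0.244 0.016]
corner+near [0.3865 0.2414 0.015 ] [0.387 0.242 0.016]
headA [ 0.4558 -0.1352  0.088 ] [ 0.458 -0.133  0.091]
headB [ 0.4578 -0.0462  0.088 ] [ 0.457 -0.047  0.087]
headC [0.4554 0.0437 0.088 ] [0.456 0.044 0.089]
wheel [0.501  0.1629 0.094 ] [0.503 0.164 0.098]
[299.28571429 177.85714286] 14 [ 0.4237 -0.1359  0.1029] [ 0.432 -0.131  0.105]
[328.35 197.7 ] 20 [ 0.425  -0.045   0.1032] [ 0.432 -0.04   0.107]
[359.13636364 217.27272727] 22 [0.4227 0.0438 0.103 ] [0.431 0.048 0.106]
[402.43181818 268.29545455] 88 [0.479  0.1988 0.1223] [0.484 0.206 0.135]
```

View pics/crop.png

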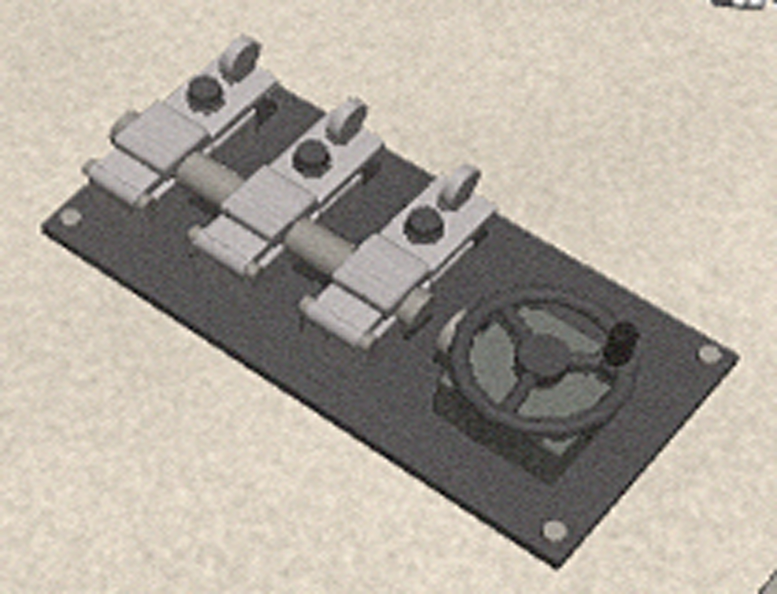

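The scene picture shows the fixture lying nearly square to the world axes. The bolt heads are at (291,190), (319,210) and (350,230), the wheel hub is at (381,273) and the knob top at (403,265). The measured sizes agree with the given ones: heads about 90 mm apart and the knob 42 mm from the axis. The side picture shows no obstacles near it. Next I move above the wheel, jaws closed and aligned along y.

```bash
python3 -m inch '[[22.5,-40.9,0,0,0,22,0],[22.5,-40.9,0,0,0,22,0],[22.5,-40.9,0,0,0,22,0],[22.5,-40.9,0,0,0,22,0],[22.5,-40.9,0,0,0,22,0],[22.5,-40.9,0,0,0,22,0],[22.5,-40.9,0,0,0,22,0],[22.5,-40.9,0,0,0,22,0],[22.5,-40.9,0,0,0,22,0],[22.5,-40.9,0,0,0,22,0],[22.5,-40.9,0,0,0,22,0],[22.5,-40.9,0,0,0,22,0],[22.5,-40.9,0,0,0,22,0],[22.5,-40.9,0,0,0,22,0],[22.5,-40.9,0,0,0,22,0],[22.5,-40.9,0,0,0,22,0]]' 20
python3 - <<'E'
from h import *
c=eyes.read_camera('wrist'); cv2.imwrite('pics/w1.png',c['frame'][:,:,::-1]); np.savez('w1.npz',**c)
o=readout.get_obs(); print(o['tcp_pos'],o['joint_pos'],c['eye'],c['attitude'])
E
```

```text
time_s: 1.43
tcp_pos: [0.4593, 0.1719, 0.2415]
tool_rot: [-2.22, -2.222, 0.0]
ft_force: [-0.0, -0.7, -0.3]
grip_width: 0.0006
[0.45943665 0.17177775 0.24154952] [-0.58452214  0.17868099  0.14709674  1.92212901 -0.03065764  1.0431053
  1.14771945] [0.39255358 0.17198731 0.38294019] [-0.19446016 -0.19580189  1.56287417]
```

View pics/w1.png

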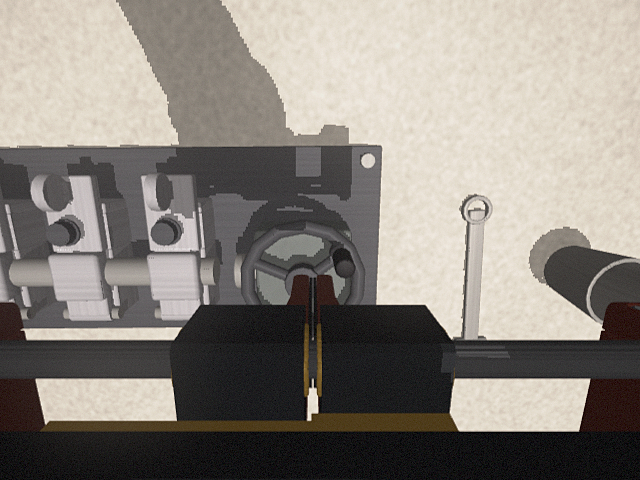

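The wrist view shows the wheel rim from u=242 to 366, the knob top near (343,256), and two bolt heads at (164,230) and (63,231).

Run:
```python
from h import *
c=dict(np.load('w1.npz')); P=cloud(c); s=dict(np.load('scene0.npz'))
for n,u,v,z in [('headC',164,230,.088),('headB',63,231,.088),('rimL',242,268,.09),('rimR',366,268,.09),('rimtop',303,222,.09),('knob',342,256,.13),('corner',380,147,.015)]:
    print(n,plane(c,u,v,z).round(4),P[v,u].round(3))
print('scene knob',plane(s,403,265,.13),'wheel',plane(s,381.5,274,.092))
for y in [.044,-.046]:
    m=(P[:,:,2]>.08)&(P[:,:,2]<.110)&(abs(P[:,:,1]-y)<.03)&(P[:,:,0]<.44); print('tab',P[m].mean(0),P[m].min(0),P[m].max(0))
    m=(P[:,:,2]>.083)&(P[:,:,2]<.095)&(abs(P[:,:,1]-y)<.03)&(P[:,:,0]>.442)&(P[:,:,0]<.475); print('head',P[m].mean(0),P[m].min(0),P[m].max(0))
```

```text
headC [0.4543 0.0461 0.088 ] [0.455 0.045 0.086]
headB [ 0.4552 -0.0399  0.088 ] [ 0.456 -0.041  0.086]
rimL [0.4875 0.1112 0.09  ] [0.487 0.111 0.09 ]
rimR [0.4874 0.2189 0.09  ] [0.513 0.231 0.012]
rimtop [0.4469 0.1644 0.09  ] [0.447 0.164 0.089]
knob [0.4651 0.1943 0.13  ] [0.469 0.195 0.118]
corner [0.3845 0.2401 0.015 ] [0.393 0.172 0.383]
scene knob [0.47579287 0.19669055 0.13      ] wheel [0.50325286 0.1661733  0.092     ]
tab [0.42148683 0.04499026 0.09361691] [0.40678729 0.0374884  0.08016964] [0.43777998 0.04870454 0.10208926]
head [0.45802618 0.04383755 0.08617749] [0.44813491 0.03320084 0.08313599] [0.46827403 0.05379779 0.08826263]
tab [ 0.42255298 -0.04431942  0.09249807] [ 0.40768069 -0.05261058  0.0800031 ] [ 0.43877664 -0.04077885  0.10170877]
head [ 0.45882671 -0.04565289  0.08618913] [ 0.44893308 -0.05717344  0.08302206] [ 0.46913764 -0.03572237  0.08841441]
```

Both views agree: wheel centre (0.503, 0.165), knob at about 130°, heads at x=0.458 and y=0.044/-0.046, tabs at x=0.422. Next I lower the closed fingers behind the knob and push it round.

```bash
python3 -m inch '[[0.1,-1.2,-3,0,0,0,0],[0.1,-1.2,-6,0,0,0,0],[0.1,-1.2,-9,0,0,0,0],[0.1,-1.2,-11,0,0,0,0],[0.1,-1.2,-11.7,0,0,0,0],[0.1,-1.2,-11.7,0,0,0,0]]' && python3 -m inch '[[0,0.7,0,0,0,0,0],[0.06,1.43,0,0,0,0,0],[0.25,2.14,0,0,0,0,0],[0.56,2.8,0,0,0,0,0],[0.98,3.4,0,0,0,0,0],[1.5,3.92,0,0,0,0,0],[2.1,4.34,0,0,0,0,0],[2.76,4.65,0,0,0,0,0],[3.47,4.84,0,0,0,0,0],[4.2,4.9,0,0,0,0,0],[4.93,4.84,0,0,0,0,0],[5.64,4.65,0,0,0,0,0],[6.3,4.34,0,0,0,0,0],[6.9,3.92,0,0,0,0,0],[7.42,3.4,0,0,0,0,0],[7.84,2.8,0,0,0,0,0],[8.15,2.14,0,0,0,0,0],[8.34,1.43,0,0,0,0,0],[8.4,0.7,0,0,0,0,0]]'
python3 - <<'E'
from h import *
for n in ['scene','side']:
    c=eyes.read_camera(n); P=cloud(c)
    m=(P[:,:,2]>.100)&(P[:,:,2]<.135)&(np.hypot(P[:,:,0]-.503,P[:,:,1]-.165)<.065)&(c['frame'].max(2)<60); print(n,P[m].mean(0),m.sum())
    cv2.imwrite(f'pics/{n}2.png',c['frame'][:,:,::-1])
s=cv2.imread('pics/scene2.png')[200:340,310:490]; d=cv2.imread('pics/side2.png')[170:310,220:400]
cv2.imwrite('pics/c2.png',cv2.convertScaleAbs(cv2.resize(np.hstack([s,d]),None,fx=2.2,fy=2.2,interpolation=2),alpha=1.6))
E
```

```text
time_s: 1.98
tcp_pos: [0.4599, 0.1585, 0.1232]
tool_rot: [-2.221, -2.22, 0.005]
ft_force: [-0.4, 0.8, 1.1]
grip_width: 0.0008
time_s: 3.57
tcp_pos: [0.5452, 0.1644, 0.1246]
tool_rot: [-2.223, -2.219, -0.0]
ft_force: [-1.6, 2.9, 0.4]
grip_width: 0.0007
scene [0.55305594 0.16235626 0.11831965] 75
side [0.53893356 0.14436577 0.11999743] 82
```

View pics/c2.png

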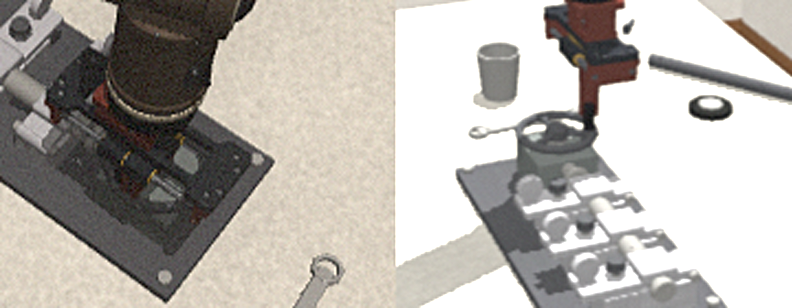

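The side picture shows the black knob at crop (588,118), just ahead of the fingers, with about 3 N of push. I continue in small steps and stop the chain when the force rises.

```bash
cat > lim.py <<'E'
import sys; from h import *
o=readout.get_obs(); f=o['ft_force']; print(o['tcp_pos'].round(4),f.round(1))
sys.exit(bool(np.linalg.norm(f)>float(sys.argv[1])))
E
L="python3 lim.py 8"
python3 -m inch '[[-0.02,-0.37,0,0,0,0,0],[-0.06,-0.73,0,0,0,0,0],[-0.14,-1.09,0,0,0,0,0],[-0.25,-1.44,0,0,0,0,0],[-0.39,-1.77,0,0,0,0,0],[-0.56,-2.1,0,0,0,0,0],[-0.76,-2.41,0,0,0,0,0]]' >/dev/null; $L &&
python3 -m inch '[[-0.13,-0.17,0,0,0,0,0],[-0.27,-0.35,0,0,0,0,0]]' >/dev/null && $L &&
python3 -m inch '[[-0.15,-0.16,0,0,0,0,0],[-0.31,-0.32,0,0,0,0,0]]' >/dev/null && $L &&
python3 -m inch '[[-0.17,-0.14,0,0,0,0,0],[-0.34,-0.28,0,0,0,0,0]]' >/dev/null && $L &&
python3 -m inch '[[-0.18,-0.12,0,0,0,0,0],[-0.36,-0.25,0,0,0,0,0]]' >/dev/null && $L &&
python3 -m inch '[[-0.2,-0.1,0,0,0,0,0],[-0.39,-0.21,0,0,0,0,0]]' >/dev/null && $L &&
python3 -m inch '[[-0.2,-0.08,0,0,0,0,0],[-0.41,-0.16,0,0,0,0,0]]' >/dev/null && $L &&
python3 -m inch '[[-0.21,-0.06,0,0,0,0,0],[-0.42,-0.12,0,0,0,0,0]]' >/dev/null && $L &&
python3 -m inch '[[-0.21,-0.04,0,0,0,0,0],[-0.43,-0.08,0,0,0,0,0]]' >/dev/null && $L &&
python3 -m inch '[[-0.22,-0.02,0,0,0,0,0],[-0.44,-0.03,0,0,0,0,0]]' >/dev/null && $L &&
python3 -m inch '[[-0.22,0.01,0,0,0,0,0],[-0.44,0.02,0,0,0,0,0]]' >/dev/null && $L &&
python3 -m inch '[[-0.22,0.03,0,0,0,0,0],[-0.44,0.06,0,0,0,0,0]]' >/dev/null && $L &&
python3 -m inch '[[-0.21,0.05,0,0,0,0,0],[-0.43,0.11,0,0,0,0,0]]' >/dev/null && $L &&
python3 -m inch '[[-0.2,0.07,0,0,0,0,0],[-0.41,0.15,0,0,0,0,0]]' >/dev/null && $L &&
python3 -m inch '[[-0.2,0.1,0,0,0,0,0],[-0.4,0.19,0,0,0,0,0]]' >/dev/null && $L &&
python3 -m inch '[[-0.18,0.11,0,0,0,0,0],[-0.37,0.23,0,0,0,0,0]]' >/dev/null && $L
python3 - <<'E'
from h import *
print(readout.get_obs()['time_s'])
c=eyes.read_camera('side'); cv2.imwrite('pics/side3.png',cv2.resize(c['frame'][170:330,220:400,::-1],None,fx=3.5,fy=3.5,interpolation=2))
E
```

```text
[0.5354 0.144  0.1245] [-8.4 13.3  3.3]
4.25
```

View pics/side3.png

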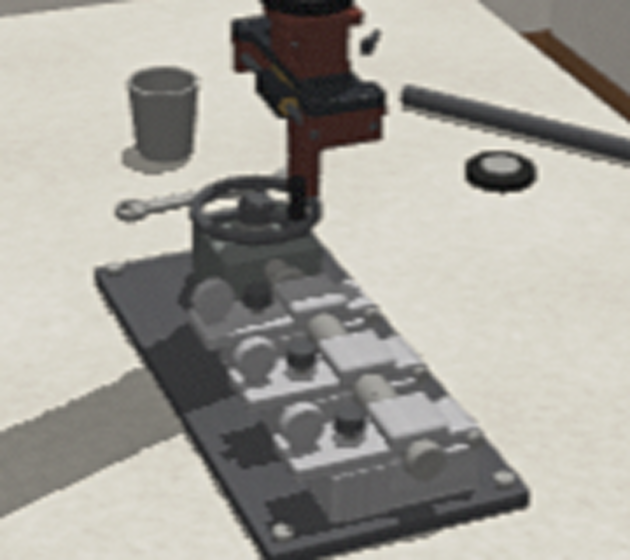

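```bash
python3 -m inch '[[-0.1,-0.1,0,0,0,0,0],[-0.1,-0.1,0,0,0,0,0],[-0.1,-0.1,0,0,0,0,0]]'; python3 -m inch '[[-0.2,-0.1,0,0,0,0,0],[-0.2,-0.1,0,0,0,0,0],[-0.2,-0.1,0,0,0,0,0]]'
python3 - <<'E'
from h import *
c=eyes.read_camera('side'); P=cloud(c)
m=(P[:,:,2]>.100)&(P[:,:,2]<.135)&(np.hypot(P[:,:,0]-.503,P[:,:,1]-.165)<.065)&(c['frame'].max(2)<50); print(P[m].mean(0),P[m].min(0),P[m].max(0),m.sum())
E
```

```text
time_s: 4.55
tcp_pos: [0.5371, 0.1397, 0.1249]
tool_rot: [2.223, 2.219, 0.001]
ft_force: [0.4, 2.7, 0.3]
grip_width: 0.0003
time_s: 4.8
tcp_pos: [0.5349, 0.1383, 0.1248]
tool_rot: [2.224, 2.218, 0.0]
ft_force: [1.0, -0.6, 1.2]
grip_width: 0.0004
[0.5166568  0.11775272 0.11863008] [0.50981387 0.10965834 0.10098178] [0.52827349 0.12563365 0.13206367] 49
```

The spike died away, so it was a passing knock and not the stop. Continuing, settling before each check.

```bash
L="python3 lim.py 8"
python3 -m inch '[[-0.15,-0.16,0,0,0,0,0],[-0.31,-0.32,0,0,0,0,0],[-0.31,-0.32,0,0,0,0,0]]' >/dev/null && $L &&
python3 -m inch '[[-0.17,-0.14,0,0,0,0,0],[-0.34,-0.28,0,0,0,0,0],[-0.34,-0.28,0,0,0,0,0]]' >/dev/null && $L &&
python3 -m inch '[[-0.18,-0.12,0,0,0,0,0],[-0.36,-0.25,0,0,0,0,0],[-0.36,-0.25,0,0,0,0,0]]' >/dev/null && $L &&
python3 -m inch '[[-0.2,-0.1,0,0,0,0,0],[-0.39,-0.21,0,0,0,0,0],[-0.39,-0.21,0,0,0,0,0]]' >/dev/null && $L &&
python3 -m inch '[[-0.2,-0.08,0,0,0,0,0],[-0.41,-0.16,0,0,0,0,0],[-0.41,-0.16,0,0,0,0,0]]' >/dev/null && $L &&
python3 -m inch '[[-0.21,-0.06,0,0,0,0,0],[-0.42,-0.12,0,0,0,0,0],[-0.42,-0.12,0,0,0,0,0]]' >/dev/null && $L &&
python3 -m inch '[[-0.21,-0.04,0,0,0,0,0],[-0.43,-0.08,0,0,0,0,0],[-0.43,-0.08,0,0,0,0,0]]' >/dev/null && $L &&
python3 -m inch '[[-0.22,-0.02,0,0,0,0,0],[-0.44,-0.03,0,0,0,0,0],[-0.44,-0.03,0,0,0,0,0]]' >/dev/null && $L &&
python3 -m inch '[[-0.22,0.01,0,0,0,0,0],[-0.44,0.02,0,0,0,0,0],[-0.44,0.02,0,0,0,0,0]]' >/dev/null && $L &&
python3 -m inch '[[-0.22,0.03,0,0,0,0,0],[-0.44,0.06,0,0,0,0,0],[-0.44,0.06,0,0,0,0,0]]' >/dev/null && $L &&
python3 -m inch '[[-0.21,0.05,0,0,0,0,0],[-0.43,0.11,0,0,0,0,0],[-0.43,0.11,0,0,0,0,0]]' >/dev/null && $L &&
python3 -m inch '[[-0.2,0.07,0,0,0,0,0],[-0.41,0.15,0,0,0,0,0],[-0.41,0.15,0,0,0,0,0]]' >/dev/null && $L &&
python3 -m inch '[[-0.2,0.1,0,0,0,0,0],[-0.4,0.19,0,0,0,0,0],[-0.4,0.19,0,0,0,0,0]]' >/dev/null && $L
python3 - <<'E'
from h import *
print(readout.get_obs()['time_s'])
c=eyes.read_camera('side'); P=cloud(c)
m=(P[:,:,2]>.100)&(P[:,:,2]<.135)&(np.hypot(P[:,:,0]-.503,P[:,:,1]-.165)<.065)&(c['frame'].max(2)<50); print(P[m].mean(0),P[m].min(0),P[m].max(0),m.sum())
E
```

```text
[0.5311 0.1355 0.1246] [ 1.6  1.3 -0.1]
[0.5277 0.1325 0.1246] [0.6 0.9 0. ]
[0.5241 0.1299 0.1246] [ 0.9 -0.3 -0.1]
[0.5202 0.128  0.1246] [0.2 0.1 0.4]
[0.5161 0.1265 0.1246] [ 0.6  0.4 -0.8]
[0.5119 0.1254 0.1247] [0.  0.1 0.5]
[0.5086 0.1249 0.1248] [ 4.5  1.1 -2.6]
[0.5082 0.1248 0.1253] [ 17.5   2.  -13.6]
6.85
[0.48977326 0.11587548 0.11793873] [0.48217978 0.10784501 0.10041317] [0.4990795  0.12821551 0.13203414] 64
```

```bash
python3 -m inch '[[-0.1,0,0,0,0,0,0],[-0.1,0,0,0,0,0,0],[-0.1,0,0,0,0,0,0]]'
python3 -m inch '[[1.5,0,0,0,0,0,0],[2.5,-0.3,3,0,0,0,0],[2.5,-0.3,6,0,0,0,0],[2.5,-0.3,10,0,0,0,0],[-4,-2,12,0,0,0,0],[-6,-6,12,0,0,0,0],[-6,-10,12,0,0,0,0],[-6,-10,12,0,0,0,0],[-6,-10,12,0,0,0,0],[-6,-10,12,0,0,0,0]]'
python3 - <<'E'
from h import *
c=eyes.read_camera('scene'); P=cloud(c); np.savez('s4.npz',**c)
m=(P[:,:,2]>.103)&(P[:,:,2]<.135)&(np.hypot(P[:,:,0]-.503,P[:,:,1]-.165)<.06)&(c['frame'].max(2)<60); print(P[m].mean(0),m.sum())
w=eyes.read_camera('wrist')['frame']
cv2.imwrite('pics/c4.png',cv2.convertScaleAbs(np.hstack([cv2.resize(c['frame'][200:320,300:420,::-1],(400,400),interpolation=2),cv2.resize(w[:,:,::-1],(400,300),interpolation=3).repeat(1,0) if 0 else cv2.resize(w[80:,:,::-1],(400,400))]),alpha=1.5))
E
```

```text
time_s: 7.15
tcp_pos: [0.5082, 0.1249, 0.1254]
tool_rot: [2.219, 2.214, 0.015]
ft_force: [20.3, 2.5, -16.8]
grip_width: 0.0003
time_s: 7.98
tcp_pos: [0.4419, 0.0236, 0.2448]
tool_rot: [-2.226, -2.216, -0.0]
ft_force: [0.9, 0.6, 0.1]
grip_width: 0.0006
[0.49269445 0.12530988 0.12282655] 79
```

View pics/c4.png

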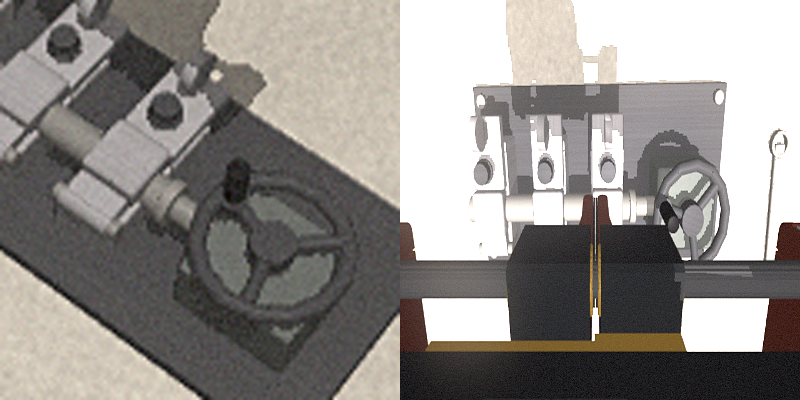

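The scene crop shows the bright ram disc against the shaft end at crop (170,205), and the wheel did not move under 20 N, so the ram has met the shaft. Next I tap bolt C.

```bash
python3 - <<'E'
from h import *
c=dict(np.load('s4.npz')); P=cloud(c)
for x in np.arange(.44,.56,.01):
    m=(abs(P[:,:,0]-x)<.005)&(abs(P[:,:,1]+.046)<.02); print(round(x,2),P[m][:,2].max().round(3) if m.any() else None,end='; ')
E
python3 -m inch '[[1.7,2,-3,0,0,0,0],[1.7,2,-6,0,0,0,0],[1.7,2,-9,0,0,0,0],[1.7,2,-12,0,0,0,0],[1.7,2,-13.3,0,0,0,0],[1.7,2,-13.3,0,0,0,0]]'; python3 lim.py 4 && python3 -m inch '[[0,0,-0.3,0,0,0,0],[0,0,-0.5,0,0,0,0],[0,0,-0.7,0,0,0,0],[0,0,-0.7,0,0,0,0]]'
```

```text
0.44 0.352; 0.45 0.353; 0.46 0.352; 0.47 0.353; 0.48 0.352; 0.49 0.082; 0.5 0.081; 0.51 0.082; 0.52 0.083; 0.53 0.082; 0.54 0.073; 0.55 0.071; 0.56 0.02; time_s: 8.58
tcp_pos: [0.4581, 0.0455, 0.1085]
tool_rot: [-2.219, -2.22, 0.007]
ft_force: [-0.1, -0.1, 0.2]
grip_width: 0.0005
[0.4581 0.0455 0.1085] [-0.1 -0.1  0.2]
time_s: 8.92
tcp_pos: [0.46, 0.0453, 0.1068]
tool_rot: [-2.222, -2.22, -0.002]
ft_force: [-6.1, 0.2, 20.7]
grip_width: 0.0005
```

Bolt C is tight: the tip stopped at the head-top height (z 0.088) at 21 N. Now B.

```bash
python3 -m inch '[[0,0,2,0,0,0,0],[0,0,5,0,0,0,0],[0,-3,5,0,0,0,0],[0,-6,5,0,0,0,0],[0,-9.1,5,0,0,0,0],[0,-9.1,3,0,0,0,0],[0,-9.1,0.8,0,0,0,0],[0,-9.1,0.6,0,0,0,0],[0,-9.1,0.6,0,0,0,0]]'; python3 lim.py 4 && python3 -m inch '[[0,0,-0.2,0,0,0,0],[0,0,-0.4,0,0,0,0],[0,0,-0.5,0,0,0,0],[0,0,-0.5,0,0,0,0]]'
```

```text
time_s: 9.67
tcp_pos: [0.4591, -0.0463, 0.1105]
tool_rot: [-2.222, -2.219, 0.002]
ft_force: [-0.1, 0.1, -0.6]
grip_width: 0.0008
[ 0.4591 -0.0463  0.1105] [-0.1  0.1 -0.6]
time_s: 10.0
tcp_pos: [0.4604, -0.0461, 0.1064]
tool_rot: [2.222, 2.219, 0.002]
ft_force: [0.3, 0.8, 1.7]
grip_width: 0.0002
```

```bash
python3 -m inch '[[0,0,-0.1,0,0,0,0],[0,0,-0.2,0,0,0,0],[0,0,-0.2,0,0,0,0]]'; python3 lim.py 8 && python3 -m inch '[[0,0,-0.1,0,0,0,0],[0,0,-0.2,0,0,0,0],[0,0,-0.2,0,0,0,0]]';  python3 lim.py 8 && python3 -m inch '[[0,0,-0.1,0,0,0,0],[0,0,-0.2,0,0,0,0],[0,0,-0.2,0,0,0,0]]'
```

```text
time_s: 10.25
tcp_pos: [0.4602, -0.0463, 0.1039]
tool_rot: [2.223, 2.219, 0.002]
ft_force: [1.5, 0.8, 3.0]
grip_width: 0.0005
[ 0.4602 -0.0463  0.1039] [1.5 0.8 3. ]
time_s: 10.5
tcp_pos: [0.4597, -0.0466, 0.1015]
tool_rot: [2.223, 2.219, 0.0]
ft_force: [1.6, 1.4, 2.2]
grip_width: 0.0004
[ 0.4597 -0.0466  0.1015] [1.6 1.4 2.2]
time_s: 10.75
tcp_pos: [0.4598, -0.0466, 0.101]
tool_rot: [-2.224, -2.219, -0.001]
ft_force: [-4.9, 1.0, 23.5]
grip_width: 0.0008
```

Bolt B went down 6 mm at about 3 N and then bottomed, so B is the loose one. Now I go to its tab: open to 40 %, come down and pinch.

```bash
python3 -m inch '[[0,0,2,0,0,0,0],[0,0,5,0,0,0,20],[-1.8,0.05,6,0,0,0,40],[-3.75,0.05,6,0,0,0,40],[-3.75,0.05,6,0,0,0,40],[-3.75,0.05,6,0,0,0,40],[-3.75,0.05,4,0,0,0,40],[-3.75,0.05,2,0,0,0,40],[-3.75,0.05,0,0,0,0,40],[-3.75,0.05,-0.8,0,0,0,40],[-3.75,0.05,-0.8,0,0,0,40],[-3.75,0.05,-0.8,0,0,0,40]]' 30; python3 lim.py 4 && python3 -m inch '[[0,0,0,0,0,0,5],[0,0,0,0,0,0,5],[0,0,0,0,0,0,5],[0,0,0,0,0,0,5],[0,0,0,0,0,0,5],[0,0,0,0,0,0,5]]' 30; python3 -c "
from h import *
o=readout.get_obs();print(o['joint_pos'].round(3))
c=eyes.read_camera('side'); cv2.imwrite('pics/s5.png',cv2.resize(c['frame'][200:340,230:390,::-1],None,fx=4,fy=4,interpolation=2))"
```

```text
time_s: 11.75
tcp_pos: [0.4221, -0.0462, 0.0914]
tool_rot: [-2.223, -2.218, 0.002]
ft_force: [-0.2, -0.0, 0.5]
grip_width: 0.0353
[ 0.4221 -0.0462  0.0914] [-0.2 -0.   0.5]
time_s: 12.25
tcp_pos: [0.4225, -0.0475, 0.0923]
tool_rot: [2.222, 2.218, -0.0]
ft_force: [-0.1, -6.8, 3.4]
grip_width: 0.0099
[-0.213  0.291  0.246  2.227 -0.115  0.634  1.685]
```

View pics/s5.png

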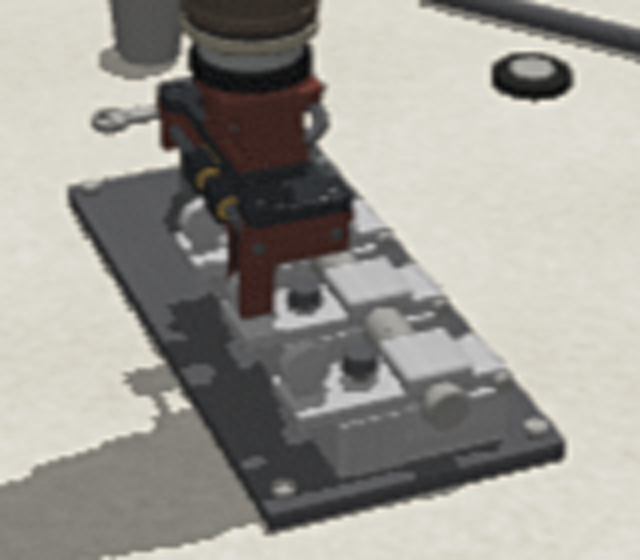

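The opening reads 9.9 mm against the 10 mm tab, and the picture shows the fingers on the middle tab at (258,290). Now I lift along the hinge arc, turning the tool with the cap.

```bash
python3 -m inch '[[0.19,-0.1,0.63,0,3,0,0],[0.41,-0.1,1.26,0,6,0,0],[0.67,-0.1,1.87,0,9,0,0],[0.67,-0.1,1.87,0,9,0,0]]' 30; python3 lim.py 25 && python3 -m inch '[[0.28,0,0.59,0,3,0,0],[0.6,0,1.18,0,6,0,0],[0.95,0,1.74,0,9,0,0],[1.32,0,2.28,0,12,0,0],[1.73,0,2.81,0,15,0,0],[2.16,0,3.31,0,18,0,0],[2.16,0,3.31,0,18,0,0]]'; python3 lim.py 25 && python3 -m inch '[[0.45,0,0.48,0,3,0,0],[0.94,0,0.93,0,6,0,0],[1.44,0,1.36,0,9,0,0],[1.97,0,1.76,0,12,0,0],[2.51,0,2.14,0,15,0,0],[3.08,0,2.48,0,18,0,0],[3.46,0,2.69,0,20,0,0],[3.46,0,2.69,0,20,0,0],[3.46,0,2.69,0,20,0,0]]'
python3 -c "
from h import *
o=readout.get_obs();print(o['joint_pos'].round(3))
a=eyes.read_camera('side')['frame'][150:350,220:420,::-1]; c=eyes.read_camera('scene');b=c['frame'][150:350,230:430,::-1]
cv2.imwrite('pics/s6.png',cv2.resize(np.hstack([a,b]),(800,400),interpolation=2))
P=cloud(c);m=(P[:,:,2]>.103)&(P[:,:,2]<.135)&(np.hypot(P[:,:,0]-.503,P[:,:,1]-.165)<.06)&(c['frame'].max(2)<60); print('knob',P[m].mean(0),m.sum())"
```

```text
time_s: 12.63
tcp_pos: [0.4295, -0.0475, 0.111]
tool_rot: [-2.139, -2.138, 0.173]
ft_force: [-2.5, -1.9, 1.0]
grip_width: 0.0096
[ 0.4295 -0.0475  0.111 ] [-2.5 -1.9  1. ]
time_s: 13.22
tcp_pos: [0.4509, -0.0474, 0.1433]
tool_rot: [-1.959, -1.957, 0.474]
ft_force: [-2.7, -0.1, 2.9]
grip_width: 0.0099
[ 0.4509 -0.0474  0.1433] [-2.7 -0.1  2.9]
time_s: 13.97
tcp_pos: [0.4847, -0.0471, 0.1697]
tool_rot: [-1.739, -1.736, 0.756]
ft_force: [-1.1, -1.2, 1.5]
grip_width: 0.01
[-0.164  0.776  0.267  1.456 -0.107  1.752  1.705]
knob [0.49271502 0.12541677 0.12276497] 80
```

View pics/s6.png

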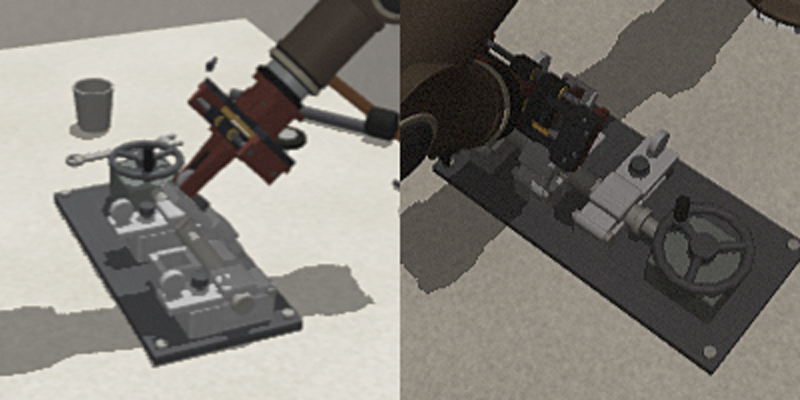

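The cap stands open with the tab gripped (10.0 mm). The other caps are shut, and the knob is where I left it. I'll let it settle briefly, then hand in.

```bash
python3 -m inch '[[0,0,0,0,0,0,0],[0,0,0,0,0,0,0],[0,0,0,0,0,0,0],[0,0,0,0,0,0,0],[0,0,0,0,0,0,0],[0,0,0,0,0,0,0]]' && python3 -c "
from plant import workorder; print(workorder.job_done())"
```

```text
time_s: 14.57
tcp_pos: [0.4852, -0.047, 0.17]
tool_rot: [-1.739, -1.736, 0.756]
ft_force: [1.2, -0.9, -6.9]
grip_width: 0.01
the job is handed in; nothing more can be done
None
```

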